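# Park the parts case in its corner stop

### The job

Put the flat parts case back in its parking corner by pushing only: slide it along the table with the fingertips until its back (hinge side) lies flush along the long wooden rail and its right-hand end is snug against the short stop. Keep it flat on the table, do not pick it up or tip it, and leave the brown tin, the sticker roll, the thread spool, the tan rubber block and everything else where it stands.

Things in the scene. Friction and masses are not known exactly. Their poses are not given: they have to be found in the camera images.
- parts_case: Closed flat parts case, blue-grey with clear lid (lid and latch fixed), 0.3 to 0.65 kg, loose, slides at under 9 N. Origin: centre of underside. +x: its back (hinge side), facing the long rail at the start; -x: front (latch); z up. Walls at x = -60 and +61 mm and y = +-95 mm, table to 36 mm high. Latch tongue (y = +-12 mm, 18 to 35 mm high) stands 5 mm out from the front wall. Right end: y = -95 mm.
- corner_stop: L-shaped stop of pale wood, rails 20 mm wide, 22 mm high, fixed. Origin: on the table at the inner corner. Long rail: 360 mm along own +y, inner face x = 0. Short stop: 130 mm along own -x, inner face y = 0. Own x points roughly away from the robot. The case starts clear of both, at x < 0, y > 0; parked, its axes are parallel to these and its origin is at x = -61, y = +95 mm here.
- case_back_right (a point): Corner of the case's foot at the back (hinge side) and right end, at x = +61 mm, y = -95 mm, z = 0 of the case; it goes into the inner corner of the stop.
- case_back_left (a point): Corner of the case's foot at the back and left end, at x = +61 mm, y = +95 mm, z = 0 of the case; it comes to lie on the long rail.
- case_front_right (a point): Corner of the case's foot at the front (latch side) and right end, at x = -60 mm, y = -95 mm, z = 0 of the case; it comes to lie on the short stop.
- tin_brown: Round flat brown tin, 68 mm across, 24 mm high, loose bystander. Origin: centre of its underside.
- sticker_roll: White roll of stickers lying flat, 44 mm across, 18 mm high, loose bystander. Origin: centre of its underside.
- thread_0: Pale spool of thread standing upright, 34 mm across, 45 mm high, loose bystander. Origin: centre of its underside.
- suede_block: Tan rubber block, 30 x 58 x 22 mm, loose bystander. Origin: centre of its underside.

How it is judged (in metres and radians):
At the end, for the whole second after the job is handed in: The case lies flat and at rest in the corner: both back corners of its foot are within 5 mm of the long rail's inner face, and both right-end corners are within 5 mm of the short stop's inner face (x of case_back_right in the frame of corner_stop between -0.005 and 0.005 m and x of case_back_left in the frame of corner_stop between -0.005 and 0.005 m and y of case_back_right in the frame of corner_stop between -0.005 and 0.005 m and y of case_front_right in the frame of corner_stop between -0.005 and 0.005 m and height (world z) of parts_case below 0.004 m and angle between parts_case's own z axis and vertical below 0.03 rad and linear speed of parts_case below 0.01 m/s); the robot touches nothing.
It fails at once if the parts case is lifted off the table (more than 12 mm) or tipped (more than about 9 degrees) (height (world z) of parts_case above 0.012 m or angle between parts_case's own z axis and vertical above 0.15 rad).
It fails at once if the brown round tin is moved more than 15 mm (distance of tin_brown from where it was at the start of the episode above 0.015 m).
It fails at once if the sticker roll is moved more than 15 mm (distance of sticker_roll from where it was at the start of the episode above 0.015 m).
It fails at once if the thread spool is moved more than 15 mm (distance of thread_0 from where it was at the start of the episode above 0.015 m).
It fails at once if the suede block is moved more than 15 mm (distance of suede_block from where it was at the start of the episode above 0.015 m).
It also fails if it takes over 54 s, if anything falls off the work surface, if the arm or the gripper's body presses on something with over 40 N, if the wrist force passes 120 N, or if a joint passes its speed limit or range.

### The arm

A 6-joint arm with a two-finger parallel gripper is mounted at the origin on a cart in front of the work surface, level with it; the furniture and walls round the work are solid. World frame = base frame: x ahead of the robot, y to its left, z up, the work surface at z = 0. Lengths are in m, angles in degrees, forces in N, time in s.
With the tool pointing down it reaches from about 0.3 to 0.75 m from the base axis. Payload 8.5 kg.
Tool frame: the origin (TCP) lies on the centre line of the jaws, within the pads' length; the fingertips stand 19 mm ahead of it and the grasp point (between the pads) is the TCP (env.tcp_to_tips is the z of the fingertips in the tool frame, in m); z points along the fingers, y is the line along which they close (so a half turn about z gives the same grasp; the last joint's range is limited). The gripper opens to 85 mm and grips with 20 to 120 N. Pads are 22 mm wide; open, the fingers measure 114 mm over their backs; the gripper's body (76 mm by 85 mm) begins 54 mm behind the grasp point. The pads swing forward as they close: fully open they stand 13 mm farther back than shut.
Start: joints at [-86.018, 21.807, 74.336, -0, 83.858, -12.336], TCP at [0.155, -0.528, 0.25] pointing down, gripper open.
Joint ranges: [-178.18, 178.18], [-50.72, 133.34], [12.68, 142.11], [-81.47, 261.47], [9.98, 163.14], [-165.26, 165.26]. Speed limits (degrees/s): [136.94, 136.94, 180, 180, 180, 180].

### API

Orientations are given as a 3x3 rotation matrix whose columns are the frame's x, y, z axes.
In Python, from rig import env gives the robot as it stands.
- The arm moves only by the tool servo_tool, never from a script. Its argument "steps" is a list of rows, each an object of numbers: "tx", "ty", "tz": the shift along the world's x, y, z in cm; "yaw": the turn about the world's z in degrees; "claw": the finger opening in cm, from 0 to 8.54. In form: [{"tx": .., "ty": .., "tz": .., "yaw": .., "claw": ..}, ...]. A call has 1 to 20 rows; each row shifts and turns the commanded pose from where the row before left it; what a row does not reach is not made up. A row lasts 1/10 s, in which the tool goes at most 50 mm and 8.59 degrees, less where a joint would pass 70% of its speed; a pose out of reach is approached as far as the arm can. A call with a gripper value outside its range is refused whole. The fingers move at their own pace and stop on an object; "newtons" is the grip in N (left out, the last holds). Time passes only in rows, so rows that do not move let the fingers close. It gives the time, the measured TCP pose, the force, the opening and the grip force at its end, in the units of the state.
- env.observe(): the state, without advancing time (a new reading comes with each control period).
- env.get_image(name): name is "scene" or "side" or "wrist"; returns (picture, depth): 420x560x3 uint8, red, green, blue; 420x560 float32, m along the optical axis (not along the pixel's ray), 0 where there is no reading.
- env.camera_model(name): a dict with "fovy" (degrees; the focal length in pixels is half the picture's height over the tangent of half this angle, whatever the lens; pixels are square), "cx", "cy" (the principal point, pixels), "T" (4x4, takes a point from camera to world coordinates). Camera axes: x right, y down, z forward; pixel columns grow to the right and rows downward; lengths in m; the calibration is good to about 2 mm. A picture is of the moment at which its call begins: read the wrist's pose just before it. camera_model takes no time and is no camera call; for the wrist camera it gives the pose at the moment of the call.
- env.close_job(): hands the job in; it is judged then, once.
The state is a dict: "time_s": time; "q": joint angles; "qvel": joint speeds; "joint_efforts": joint torques, N m; "position": TCP position; "tool_rot": TCP orientation; "ft_force": force on the tool from outside, world axes, zero at the start; "wrist_torque": the same for the moment, N m; "grip_width": finger opening in m; "gripper_force": force on a finger pad.
Only numpy, scipy, OpenCV 4.12 (cv2) and the standard library are available. Lean on these libraries where they do the work, as an engineer would, in place of code of your own. Each camera call takes 0.05 s, during which the arm holds its last target. There are 200 camera calls.

## Working session

There is one attempt and no reset: what is moved stays moved. The work goes in short steps, Python scripts to look and compute and a tool call to move; the robot and the scene stay as the last step left them, time stands still between calls to the robot, and variables do not carry over. Pictures are saved under pics/ and viewed, at most 10 in all, crops included, and the job is handed in when it is done.

Besides the shell and the picture viewer there is one more tool, called by a JSON object that holds its "name" and its "arguments", one argument or row to a line. servo_tool: Moves the arm, as the interface text tells. Its arguments: {"type":"object","properties":{"steps":{"type":"array"},"newtons":{"type":"number"}},"required":["steps"]}

```bash
mkdir -p pics; cat > h.py <<'E'
import numpy as np, cv2
from rig import env
def K(m):
    return 210/np.tan(np.radians(m["fovy"])/2)
def ray(m,u,v,z):
    f=K(m);T=np.array(m["T"]);d=T[:3,:3]@np.array([(u-m["cx"])/f,(v-m["cy"])/f,1]);o=T[:3,3]
    return o+d*(z-o[2])/d[2]
def cloud(m,D):
    f=K(m);T=np.array(m["T"]);v,u=np.mgrid[:D.shape[0],:D.shape[1]]
    P=np.stack([(u-m["cx"])/f*D,(v-m["cy"])/f*D,D],-1)
    return P@T[:3,:3].T+T[:3,3]
E
python3 - <<'E'
from h import *
for n in ("scene","side"):
    im,D=env.get_image(n);m=env.camera_model(n)
    np.savez(f"{n}0.npz",im=im,D=D,**{k:np.array(m[k]) for k in m if k in("fovy","cx","cy","T")})
    cv2.imwrite(f"pics/{n}0.png",im[:,:,::-1]);print(n,m)
print(env.observe()["time_s"])
E
```

```text
scene {'fovy': 53.26736152069862, 'cx': 282.79403539436885, 'cy': 209.29442029850446, 'T': array([[-0.80193052, -0.44109944,  0.4029128 ,  0.05363622],
       [-0.59721915,  0.57453502, -0.5596774 ,  0.83449562],
       [ 0.01538587, -0.68944963, -0.7241702 ,  1.00295185],
       [ 0.        ,  0.        ,  0.        ,  1.        ]])}
side {'fovy': 43.848003881629424, 'cx': 278.5354731815667, 'cy': 208.9895520564629, 'T': array([[ 0.95928669, -0.13508165,  0.24803627,  0.21751368],
       [-0.28200247, -0.40956711,  0.86759978, -1.25472539],
       [-0.01560931, -0.90222377, -0.43098564,  0.73677907],
       [ 0.        ,  0.        ,  0.        ,  1.        ]])}
0.1
```

View pics/scene0.png

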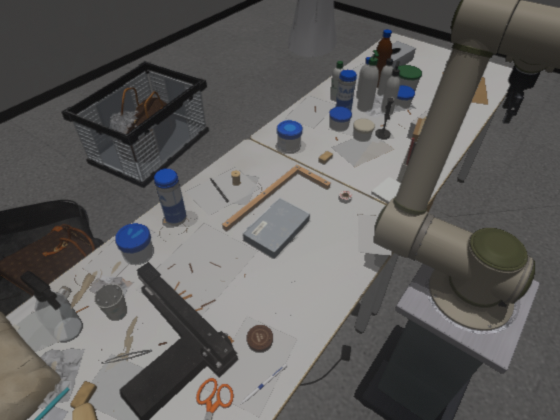

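View pics/side0.png

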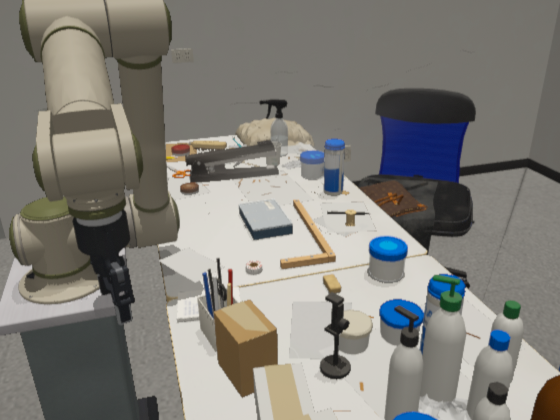

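Scene view: the case is at (277,227), the rail's corner near (297,170) with the long rail to (227,224) and the short stop to (328,184). The roll is at (345,197), the spool at (236,178), the block at (325,157) and the tin at (260,338). The side view agrees.

```bash
cat >> h.py <<'E'
def load(n):
    z=np.load(n);return z["im"],z["D"],{k:z[k] for k in("fovy","cx","cy","T")}
def measure(im,D,m,name):
    P=cloud(m,D);hsv=cv2.cvtColor(im,cv2.COLOR_RGB2HSV);H,S,V=[hsv[...,i].astype(int) for i in range(3)]
    z=P[...,2];reg=(D>0)&(P[...,0]>.25)&(P[...,0]<.8)&(P[...,1]>-.35)&(P[...,1]<.4)
    out={}
    for k,mask in (("rail",reg&(z>.016)&(z<.028)&(S>60)),("case",reg&(z>.030)&(z<.042)&(S<90))):
        mask=cv2.morphologyEx(mask.astype(np.uint8),cv2.MORPH_OPEN,np.ones((2,2)))
        n,l,st,c=cv2.connectedComponentsWithStats(mask)
        for i in range(1,n):
            if st[i,4]<60: continue
            Q=P[l==i];r=cv2.minAreaRect((Q[:,:2]*1000).astype(np.float32))
            print(name,k,st[i],"zmed",round(float(np.median(Q[:,2])),4),"rect",np.round(r[0],1),np.round(r[1],1),round(r[2],1),"box",np.round(cv2.boxPoints(r)).tolist())
            out.setdefault(k,[]).append(Q)
    return out
E
python3 - <<'E'
from h import *
for n in("scene","side"):
    im,D,m=load(n+"0.npz");measure(im,D,m,n)
    P=cloud(m,D)
    for a in ([(236,178),(345,197),(325,157),(260,338),(277,227),(297,170),(328,184),(227,224)] if n=="scene" else [(350,217),(254,267),(332,285),(189,187),(265,218)]):
        print(a,np.round(P[a[1],a[0]],3))
    f=K(m)
E
```

```text
scene rail [320 153  13   9  73] zmed 0.0191 rect [ 637.8 -241.5] [56.2 24.8] 89.0 box [[625.0, -269.0], [650.0, -270.0], [651.0, -214.0], [626.0, -213.0]]
scene rail [224 167 107  62 657] zmed 0.02 rect [452.5 395.5] [ 309.5 1145.2] 27.1 box [[54.0, 834.0], [576.0, -185.0], [851.0, -43.0], [329.0, 976.0]]
scene case [ 244  199   67   55 1842] zmed 0.0355 rect [380.1 467.3] [193.6 963.3] 30.3 box [[54.0, 834.0], [539.0, 3.0], [706.0, 100.0], [221.0, 932.0]]
(236, 178) [0.808 0.065 0.035]
(345, 197) [ 0.471 -0.102  0.015]
(325, 157) [ 0.638 -0.238  0.016]
(260, 338) [0.379 0.468 0.024]
(277, 227) [0.561 0.158 0.036]
(297, 170) [ 0.675 -0.11   0.021]
(328, 184) [ 0.548 -0.115  0.022]
(227, 224) [0.701 0.232 0.02 ]
side rail [281 201  55  65 671] zmed 0.0233 rect [ 456.4 -513. ] [1552.1  140.1] 67.0 box [[89.0, -1200.0], [218.0, -1255.0], [824.0, 174.0], [695.0, 229.0]]
side rail [254 228  39   9 130] zmed 0.0181 rect [ 372.7 -582.3] [1375.8  110.3] 72.4 box [[112.0, -1221.0], [218.0, -1255.0], [633.0, 57.0], [528.0, 90.0]]
side rail [324 275  18  16 169] zmed 0.0222 rect [ 642.5 -251.4] [53.5 39.1] 87.2 box [[622.0, -277.0], [661.0, -279.0], [663.0, -226.0], [624.0, -224.0]]
side case [ 240  199   54   33 1146] zmed 0.0381 rect [ 454.2 -480.3] [1611.6  160.9] 78.7 box [[218.0, -1255.0], [375.0, -1286.0], [691.0, 294.0], [533.0, 326.0]]
side case [370 264  27  10 100] zmed 0.0343 rect [ 769.  -257.8] [19.7 66.9] 49.6 box [[737.0, -244.0], [788.0, -287.0], [801.0, -272.0], [750.0, -229.0]]
(350, 217) [0.812 0.042 0.032]
(254, 267) [ 0.472 -0.125  0.019]
(332, 285) [ 0.631 -0.269  0.023]
(189, 187) [0.38  0.449 0.024]
(265, 218) [0.564 0.107 0.037]
```

```bash
sed -i 's/Q=P\[l==i\]/Q=P[(l==i)\&reg\&(abs(z-np.median(z[(l==i)\&reg]))<.006)]/' h.py
python3 - <<'E'
from h import *
for n in("scene","side"):
    im,D,m=load(n+"0.npz");o=measure(im,D,m,n)
    R=max(o["rail"],key=len)[:,:2]*1000
    # two lines: sequential RANSAC-like with fitLine
    import math
    rng=np.random.default_rng(0);S=R.copy()
    for t in range(2):
        best=None
        for _ in range(500):
            a,b=S[rng.choice(len(S),2,False)];d=b-a
            if np.linalg.norm(d)<60: continue
            d/=np.linalg.norm(d);e=abs((S-a)@[-d[1],d[0]]);c=(e<11).sum()
            if best is None or c>best[0]:best=(c,e<11)
        Q=S[best[1]];vx,vy,x,y=cv2.fitLine(Q.astype(np.float32),cv2.DIST_HUBER,0,.01,.01).ravel()
        d=np.array([vx,vy]);s=(Q-[x,y])@d;w=(Q-[x,y])@[-vy,vx]
        print(n,"line",len(Q),"ang",round(math.degrees(math.atan2(vy,vx)),2),"c",x.round(1),y.round(1),"ends",np.round([x+vx*s.min(),y+vy*s.min()]),np.round([x+vx*s.max(),y+vy*s.max()]),"w",np.round(np.percentile(w,[1,5,95,99]),1))
        S=S[~best[1]]
    big=cv2.resize(im[150:300,190:390] if n=="scene" else im[170:310,200:400],None,fx=4,fy=4,interpolation=cv2.INTER_CUBIC)
    cv2.imwrite(f"pics/{n}crop.png",big[:,:,::-1])
E
```

```text
scene rail [320 153  13   9  73] zmed 0.0193 rect [ 637.8 -241.5] [56.2 24.8] 89.0 box [[625.0, -269.0], [650.0, -270.0], [651.0, -214.0], [626.0, -213.0]]
scene rail [224 167 107  62 657] zmed 0.0207 rect [679.6  34.9] [403.  134.7] 67.1 box [[539.0, -124.0], [663.0, -177.0], [820.0, 194.0], [696.0, 247.0]]
scene case [ 244  199   67   55 1842] zmed 0.0357 rect [569.  146.2] [119.6 193.8] 0.4 box [[509.0, 243.0], [510.0, 49.0], [629.0, 50.0], [628.0, 244.0]]
scene line 406 ang 86.92 c 690.2 65.5 ends [ 680. -133.] [700. 245.] w [-9.8 -8.6  5.6  9.4]
scene line 137 ang -1.79 c 605.8 -115.2 ends [ 546. -113.] [ 668. -117.] w [-13.7 -11.5   5.5   6.8]
side rail [281 201  55  65 671] zmed 0.0236 rect [684.1  19.9] [391.9 139.5] 66.5 box [[542.0, -132.0], [670.0, -188.0], [826.0, 172.0], [698.0, 227.0]]
side rail [254 228  39   9 130] zmed 0.0183 rect [574.   47.6] [118.7  14.6] 1.8 box [[514.0, 53.0], [515.0, 38.0], [634.0, 42.0], [633.0, 57.0]]
side rail [324 275  18  16 169] zmed 0.0224 rect [ 637.2 -251.3] [30.6 52.4] 2.1 box [[621.0, -226.0], [623.0, -278.0], [653.0, -277.0], [652.0, -225.0]]
side case [ 240  199   54   33 1146] zmed 0.0382 rect [570.4 138.1] [126.4 192.9] 0.6 box [[506.0, 234.0], [508.0, 41.0], [635.0, 42.0], [633.0, 235.0]]
side case [370 264  27  10 100] zmed 0.0346 rect [ 768.6 -257.8] [18.4 67. ] 47.9 box [[738.0, -242.0], [787.0, -287.0], [800.0, -273.0], [750.0, -229.0]]
side line 421 ang 86.96 c 689.9 19.8 ends [ 682. -138.] [701. 226.] w [-10.8  -9.7   8.    9.1]
side line 172 ang -3.33 c 609.5 -131.9 ends [ 544. -128.] [ 672. -136.] w [-5.9 -4.8  7.   9. ]
```

View pics/scenecrop.png

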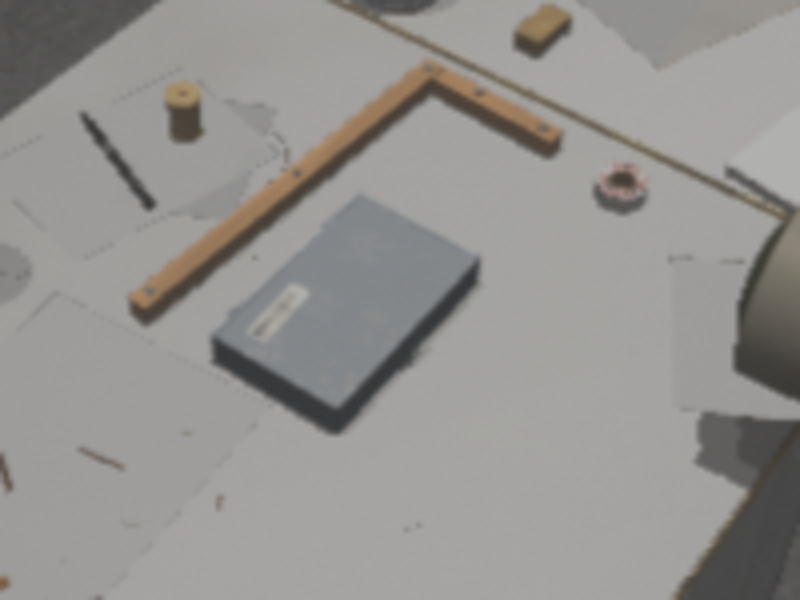

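The crop shows the case nearly parallel to the long rail, with about 50 mm to the rail and 160 mm to the stop. Next I check tool yaw and the heights along the way over.

```bash
python3 - <<'E'
from h import *
o=env.observe();print(np.round(o["tool_rot"],3),o["grip_width"],env.tcp_to_tips)
for n in("scene","side"):
    im,D,m=load(n+"0.npz");P=cloud(m,D).reshape(-1,3);P=P[(D>0).ravel()]
    for y in np.arange(-.6,.3,.1):
        q=P[(abs(P[:,1]-y-.05)<.05)&(P[:,0]>.1+.44*(y+.528))&(P[:,0]<.32+.44*(y+.528))&(P[:,2]<.5)]
        print(n,round(y,1),len(q),q[:,2].max().round(3) if len(q) else "")
# corners by rays on both views
def top(n,k):
    im,D,m=load(n+"0.npz")
    return m
ms,md=top("scene",0),top("side",0)
# pixel picks in scene crop (x/4+190,y/4+150): case top corners & rail inner corner
for nm,c,z in(("stopinner_top",(430,80),.022),("stopend",(552,138),.022),("railend_in",(146,308),.022),("case_fl",(336,408),.036),("case_bl",(213,338),.036),("case_br",(360,195),.036),("case_fr",(480,260),.036)):
    print(nm,np.round(ray(ms,c[0]/4+190-.4,c[1]/4+150-.4,z)*1000,1))
E
```

```text
[[ 0.96   0.281 -0.   ]
 [ 0.281 -0.96   0.001]
 [ 0.    -0.001 -1.   ]] 0.08542700303373849 0.019
scene -0.6 706 0.408
scene -0.5 1161 0.464
scene -0.4 548 0.5
scene -0.3 1245 0.179
scene -0.2 1261 0.499
scene -0.1 1966 0.437
scene -0.0 1870 0.04
scene 0.1 1994 0.043
scene 0.2 2272 0.043
side -0.6 8745 0.5
side -0.5 2445 0.312
side -0.4 2628 0.177
side -0.3 1045 0.086
side -0.2 2599 0.5
side -0.1 1514 0.194
side -0.0 1469 0.042
side 0.1 1128 0.042
side 0.2 604 0.044
stopinner_top [ 675.5 -111.1   22. ]
stopend [ 548.6 -113.5   22. ]
railend_in [694.7 243.   22. ]
case_fl [511.4 239.7  36. ]
case_bl [625.5 243.2  36. ]
case_br [629.4  53.9  36. ]
case_fr [510.7  54.2  36. ]
```

View pics/sidecrop.png

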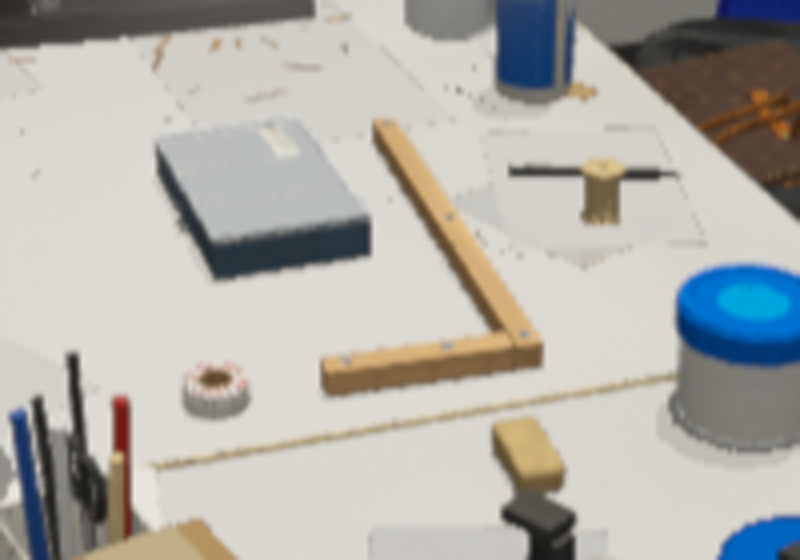

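The side crop confirms it: roll at about (215,390), block at (530,455), spool at (602,190), and the path is clear at this height. Moving to in front of the latch side.

{"name": "servo_tool", "arguments": {
  "steps": [
    {"tx": 1.4, "ty": 3.4, "yaw": -1},
    {"tx": 1.4, "ty": 3.4, "yaw": -1},
    {"tx": 1.4, "ty": 3.4, "yaw": -1},
    {"tx": 1.4, "ty": 3.4, "yaw": -1},
    {"tx": 1.4, "ty": 3.4, "yaw": -1},
    {"tx": 1.4, "ty": 3.4, "yaw": -1},
    {"tx": 1.4, "ty": 3.4, "yaw": -1},
    {"tx": 1.4, "ty": 3.4, "yaw": -1},
    {"tx": 1.4, "ty": 3.4, "yaw": -1},
    {"tx": 1.4, "ty": 3.4, "yaw": -1},
    {"tx": 1.4, "ty": 3.4, "yaw": -1},
    {"tx": 1.4, "ty": 3.4, "yaw": -1},
    {"tx": 1.4, "ty": 3.4, "yaw": -1},
    {"tx": 1.4, "ty": 3.4, "yaw": -1},
    {"tx": 1.4, "ty": 3.4, "yaw": -1},
    {"tx": 1.4, "ty": 3.4, "yaw": -1},
    {"tx": 1.4, "ty": 3.4, "yaw": -1},
    {"tx": 1.4, "ty": 3.4, "yaw": -1},
    {"tx": 1.4, "ty": 3.4, "yaw": -1},
    {"tx": 1.4, "ty": 3.4}
  ]
}}

```text
invalid input at $.steps[0]: expected keys tx, ty, tz, yaw, claw
```

{"name": "servo_tool", "arguments": {
  "steps": [
    {"tx": 1.4, "ty": 3.4, "tz": 0, "yaw": -1, "claw": 8.5},
    {"tx": 1.4, "ty": 3.4, "tz": 0, "yaw": -1, "claw": 8.5},
    {"tx": 1.4, "ty": 3.4, "tz": 0, "yaw": -1, "claw": 8.5},
    {"tx": 1.4, "ty": 3.4, "tz": 0, "yaw": -1, "claw": 8.5},
    {"tx": 1.4, "ty": 3.4, "tz": 0, "yaw": -1, "claw": 8.5},
    {"tx": 1.4, "ty": 3.4, "tz": 0, "yaw": -1, "claw": 8.5},
    {"tx": 1.4, "ty": 3.4, "tz": 0, "yaw": -1, "claw": 8.5},
    {"tx": 1.4, "ty": 3.4, "tz": 0, "yaw": -1, "claw": 8.5},
    {"tx": 1.4, "ty": 3.4, "tz": 0, "yaw": -1, "claw": 8.5},
    {"tx": 1.4, "ty": 3.4, "tz": 0, "yaw": -1, "claw": 8.5},
    {"tx": 1.4, "ty": 3.4, "tz": 0, "yaw": -1, "claw": 8.5},
    {"tx": 1.4, "ty": 3.4, "tz": 0, "yaw": -1, "claw": 8.5},
    {"tx": 1.4, "ty": 3.4, "tz": 0, "yaw": -1, "claw": 8.5},
    {"tx": 1.4, "ty": 3.4, "tz": 0, "yaw": -1, "claw": 8.5},
    {"tx": 1.4, "ty": 3.4, "tz": 0, "yaw": -1, "claw": 8.5},
    {"tx": 1.4, "ty": 3.4, "tz": 0, "yaw": -1, "claw": 8.5},
    {"tx": 1.4, "ty": 3.4, "tz": 0, "yaw": -1, "claw": 8.5},
    {"tx": 1.4, "ty": 3.4, "tz": 0, "yaw": -1, "claw": 8.5},
    {"tx": 1.4, "ty": 3.4, "tz": 0, "yaw": -1, "claw": 8.5},
    {"tx": 1.4, "ty": 3.4, "tz": 0, "yaw": -0.4, "claw": 8.5}
  ]
}}

```text
time_s: 2.1
position: [0.4347, 0.1538, 0.2501]
tool_rot: [[0.999, -0.054, -0.0], [-0.054, -0.999, -0.0], [-0.0, 0.0, -1.0]]
ft_force: [0.5, -0.6, 0.1]
grip_width: 0.0852
gripper_force: 0.0
```

{"name": "servo_tool", "arguments": {
  "steps": [
    {"tx": 0.2, "ty": -0.2, "tz": -4, "yaw": 0, "claw": 8.5},
    {"tx": 0.2, "ty": -0.2, "tz": -4, "yaw": 0, "claw": 8.5},
    {"tx": 0.2, "ty": -0.2, "tz": -4, "yaw": 0, "claw": 8.5},
    {"tx": 0.2, "ty": -0.2, "tz": -4, "yaw": 0, "claw": 8.5},
    {"tx": 0.2, "ty": -0.2, "tz": -4, "yaw": 0, "claw": 8.5},
    {"tx": 0, "ty": 0, "tz": -1.5, "yaw": 0, "claw": 8.5},
    {"tx": 0, "ty": 0, "tz": -0.8, "yaw": 0, "claw": 8.5},
    {"tx": 0, "ty": 0, "tz": 0, "yaw": 0, "claw": 8.5}
  ]
}}

```text
time_s: 2.9
position: [0.4443, 0.1422, 0.0268]
tool_rot: [[0.999, -0.054, -0.001], [-0.054, -0.999, -0.0], [-0.001, 0.0, -1.0]]
ft_force: [-1.0, -0.1, 0.1]
grip_width: 0.0849
gripper_force: 0.0
```

```bash
python3 - <<'E'
from h import *
im,D=env.get_image("side");big=cv2.resize(im[130:330,150:430],None,fx=2.8,fy=2.8,interpolation=cv2.INTER_CUBIC)
cv2.imwrite("pics/a.png",big[:,:,::-1]);print(env.observe()["position"])
E
```

```text
[0.44469873 0.14221772 0.0275946 ]
```

View pics/a.png

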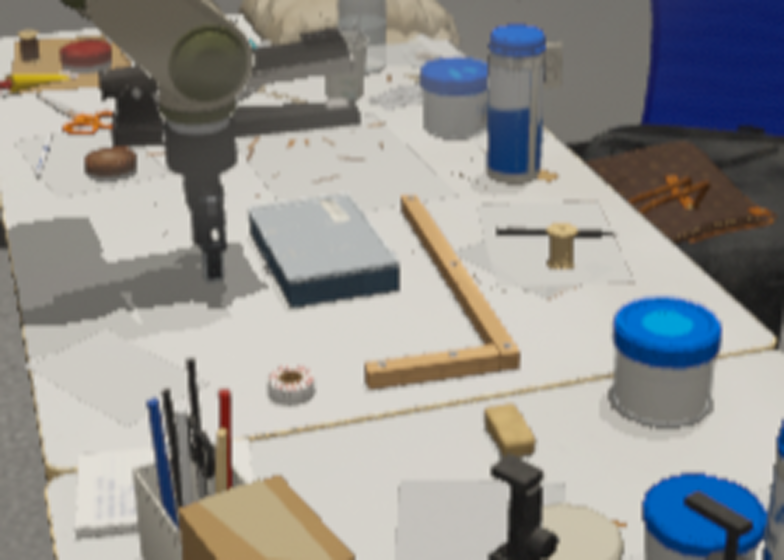

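The open fingers stand low in front of the latch side, at about (213,265), and are clear of everything. Pushing towards the rail.

{"name": "servo_tool", "arguments": {
  "steps": [
    {"tx": 1.2, "ty": -0.06, "tz": -0.3, "yaw": 0, "claw": 8.5},
    {"tx": 1.2, "ty": -0.06, "tz": -0.2, "yaw": 0, "claw": 8.5},
    {"tx": 1.2, "ty": -0.06, "tz": 0, "yaw": 0, "claw": 8.5},
    {"tx": 0.8, "ty": -0.04, "tz": 0, "yaw": 0, "claw": 8.5},
    {"tx": 0.5, "ty": -0.03, "tz": 0, "yaw": 0, "claw": 8.5},
    {"tx": 0.5, "ty": -0.03, "tz": 0, "yaw": 0, "claw": 8.5},
    {"tx": 0.6, "ty": -0.03, "tz": 0, "yaw": 0, "claw": 8.5},
    {"tx": 0.6, "ty": -0.03, "tz": 0, "yaw": 0, "claw": 8.5},
    {"tx": 0.6, "ty": -0.03, "tz": 0, "yaw": 0, "claw": 8.5},
    {"tx": 0.6, "ty": -0.03, "tz": 0, "yaw": 0, "claw": 8.5},
    {"tx": 0.6, "ty": -0.03, "tz": 0, "yaw": 0, "claw": 8.5},
    {"tx": 0.6, "ty": -0.03, "tz": 0, "yaw": 0, "claw": 8.5},
    {"tx": 0.5, "ty": -0.03, "tz": 0, "yaw": 0, "claw": 8.5}
  ]
}}

```text
time_s: 4.25
position: [0.5401, 0.1372, 0.0223]
tool_rot: [[0.999, -0.054, 0.0], [-0.054, -0.999, -0.0], [0.0, 0.0, -1.0]]
ft_force: [-2.9, 0.1, 3.3]
grip_width: 0.0849
gripper_force: 1.7
```

{"name": "servo_tool", "arguments": {
  "steps": [
    {"tx": 0.3, "ty": -0.02, "tz": 0, "yaw": 0, "claw": 8.5},
    {"tx": 0.3, "ty": -0.02, "tz": 0, "yaw": 0, "claw": 8.5},
    {"tx": 0.3, "ty": -0.02, "tz": 0, "yaw": 0, "claw": 8.5},
    {"tx": 0.2, "ty": 0, "tz": 0, "yaw": 0, "claw": 8.5}
  ]
}}

```text
time_s: 4.65
position: [0.5508, 0.1366, 0.0223]
tool_rot: [[0.999, -0.054, 0.0], [-0.054, -0.999, -0.0], [0.0, 0.0, -1.0]]
ft_force: [-2.7, -0.5, 1.7]
grip_width: 0.0849
gripper_force: 1.5
```

{"name": "servo_tool", "arguments": {
  "steps": [
    {"tx": 0.2, "ty": 0, "tz": 0, "yaw": 0, "claw": 8.5},
    {"tx": 0.2, "ty": 0, "tz": 0, "yaw": 0, "claw": 8.5}
  ]
}}

```text
time_s: 4.85
position: [0.5546, 0.1367, 0.0223]
tool_rot: [[0.999, -0.054, -0.0], [-0.054, -0.999, -0.0], [-0.0, 0.0, -1.0]]
ft_force: [-2.5, 0.1, 1.3]
grip_width: 0.0847
gripper_force: 1.3
```

{"name": "servo_tool", "arguments": {
  "steps": [
    {"tx": 0.2, "ty": 0, "tz": 0, "yaw": 0, "claw": 8.5},
    {"tx": 0.1, "ty": 0, "tz": 0, "yaw": 0, "claw": 8.5}
  ]
}}

```text
time_s: 5.05
position: [0.5562, 0.1366, 0.0222]
tool_rot: [[0.999, -0.053, -0.004], [-0.053, -0.999, -0.0], [-0.004, 0.001, -1.0]]
ft_force: [-11.6, -1.5, 7.5]
grip_width: 0.085
gripper_force: 6.0
```

Resistance rose to 11.6 N, so the case is seated on the rail. Back off and check the room on the left end.

{"name": "servo_tool", "arguments": {
  "steps": [
    {"tx": -1, "ty": 0, "tz": 0, "yaw": 0, "claw": 8.5},
    {"tx": -2, "ty": 0, "tz": 0, "yaw": 0, "claw": 8.5},
    {"tx": -2, "ty": 0, "tz": 1, "yaw": 0, "claw": 8.5},
    {"tx": -1, "ty": 0, "tz": 4, "yaw": 0, "claw": 6},
    {"tx": 0, "ty": 0, "tz": 5, "yaw": 0, "claw": 6}
  ]
}}

```text
time_s: 5.55
position: [0.4955, 0.1367, 0.1222]
tool_rot: [[0.999, -0.054, -0.004], [-0.054, -0.999, -0.0], [-0.004, 0.0, -1.0]]
ft_force: [0.5, -0.8, -0.6]
grip_width: 0.0606
gripper_force: 0.0
```

```bash
python3 - <<'E'
from h import *
print(env.observe()["q"])
im,D,m=load("scene0.npz");P=cloud(m,D).reshape(-1,3);P=P[(D>0).ravel()]
for x in np.arange(.5,.8,.05):
    q=P[(abs(P[:,0]-x-.025)<.025)&(P[:,1]>.26)&(P[:,1]<.6)&(P[:,2]>.02)];i=q[:,1].argmin() if len(q) else 0
    print(x.round(2),q[i].round(3) if len(q) else "")
im,D=env.get_image("side");m=env.camera_model("side");measure(im,D,m,"side")
im,D=env.get_image("scene");m=env.camera_model("scene");measure(im,D,m,"scene")
E
```

```text
[2.20423293e+00 2.60948895e+01 9.10695445e+01 2.72274610e-03
 6.30614490e+01 9.52838446e+01]
0.5 [0.541 0.536 0.107]
0.55 [0.593 0.531 0.113]
0.6 [0.641 0.527 0.113]
0.65 [0.697 0.519 0.13 ]
0.7 [0.701 0.521 0.133]
0.75 [0.799 0.447 0.085]
0.8 [0.85  0.271 0.179]
side rail [281 202  56  63 575] zmed 0.0235 rect [686.7  10.8] [383.5 138. ] 64.3 box [[541.0, -132.0], [666.0, -192.0], [832.0, 154.0], [707.0, 214.0]]
side rail [271 227  39   8 131] zmed 0.0187 rect [623.7  42.5] [ 12.1 117.8] 87.7 box [[565.0, 39.0], [682.0, 34.0], [683.0, 46.0], [565.0, 51.0]]
side rail [324 275  18  15 165] zmed 0.0224 rect [ 637.  -252.7] [30.1 55.5] 0.6 box [[622.0, -225.0], [622.0, -281.0], [652.0, -280.0], [652.0, -225.0]]
side case [ 259  198   52   32 1124] zmed 0.0383 rect [627.  132.5] [195.2 124.8] 86.4 box [[558.0, 39.0], [683.0, 31.0], [695.0, 226.0], [571.0, 234.0]]
side case [370 263  28  12 102] zmed 0.0338 rect [ 769.3 -257.4] [21.4 71.9] 44.3 box [[737.0, -239.0], [787.0, -291.0], [802.0, -276.0], [752.0, -224.0]]
scene rail [266 176  21  17 114] zmed 0.0211 rect [688.9  -7.1] [101.5  16.6] 87.1 box [[678.0, -57.0], [695.0, -58.0], [700.0, 43.0], [683.0, 44.0]]
scene rail [316 176  15  11  66] zmed 0.0207 rect [ 576.  -116.3] [23.1 58.3] 75.3 box [[545.0, -120.0], [601.0, -135.0], [607.0, -113.0], [551.0, -98.0]]
scene case [ 230  191   57   52 1555] zmed 0.0356 rect [626.4 140.1] [191.3 120.8] 87.3 box [[562.0, 47.0], [682.0, 42.0], [691.0, 233.0], [571.0, 239.0]]
```

{"name": "servo_tool", "arguments": {
  "steps": [
    {"tx": 1.1, "ty": 1.3, "tz": 0, "yaw": 7.5, "claw": 6},
    {"tx": 1.1, "ty": 1.3, "tz": 0, "yaw": 7.5, "claw": 6},
    {"tx": 1.1, "ty": 1.3, "tz": 0, "yaw": 7.5, "claw": 6},
    {"tx": 1.1, "ty": 1.3, "tz": 0, "yaw": 7.5, "claw": 6},
    {"tx": 1.1, "ty": 1.3, "tz": 0, "yaw": 7.5, "claw": 6},
    {"tx": 1.1, "ty": 1.3, "tz": 0, "yaw": 7.5, "claw": 6},
    {"tx": 1.1, "ty": 1.3, "tz": 0, "yaw": 7.5, "claw": 6},
    {"tx": 1.1, "ty": 1.3, "tz": 0, "yaw": 7.5, "claw": 6},
    {"tx": 1.1, "ty": 1.3, "tz": 0, "yaw": 7.5, "claw": 6},
    {"tx": 1.1, "ty": 1.3, "tz": 0, "yaw": 7.5, "claw": 6},
    {"tx": 1.1, "ty": 1.3, "tz": 0, "yaw": 7.5, "claw": 6},
    {"tx": 1.1, "ty": 1.3, "tz": 0, "yaw": 7.5, "claw": 6},
    {"tx": 0, "ty": 0, "tz": 0, "yaw": 0, "claw": 6}
  ]
}}

```text
time_s: 6.95
position: [0.6302, 0.2938, 0.1212]
tool_rot: [[0.051, 0.999, 0.001], [0.999, -0.051, 0.0], [0.001, 0.001, -1.0]]
ft_force: [-0.9, 0.3, -0.4]
grip_width: 0.06
gripper_force: 0.0
```

{"name": "servo_tool", "arguments": {
  "steps": [
    {"tx": 0, "ty": 0, "tz": -3, "yaw": 0, "claw": 6},
    {"tx": 0, "ty": 0, "tz": -3, "yaw": 0, "claw": 6},
    {"tx": 0, "ty": 0, "tz": -2, "yaw": 0, "claw": 6},
    {"tx": 0, "ty": 0, "tz": -1.4, "yaw": 0, "claw": 6},
    {"tx": -0.06, "ty": -1.2, "tz": 0, "yaw": 0, "claw": 6},
    {"tx": -0.06, "ty": -1.2, "tz": 0, "yaw": 0, "claw": 6},
    {"tx": -0.05, "ty": -1, "tz": 0, "yaw": 0, "claw": 6},
    {"tx": -0.03, "ty": -0.6, "tz": 0, "yaw": 0, "claw": 6},
    {"tx": -0.03, "ty": -0.5, "tz": 0, "yaw": 0, "claw": 6},
    {"tx": -0.03, "ty": -0.5, "tz": 0, "yaw": 0, "claw": 6},
    {"tx": -0.03, "ty": -0.5, "tz": 0, "yaw": 0, "claw": 6},
    {"tx": -0.03, "ty": -0.5, "tz": 0, "yaw": 0, "claw": 6}
  ]
}}

```text
time_s: 8.15
position: [0.6265, 0.233, 0.0288]
tool_rot: [[0.053, 0.999, 0.001], [0.999, -0.053, 0.001], [0.001, 0.001, -1.0]]
ft_force: [0.5, 3.3, 1.9]
grip_width: 0.0601
gripper_force: 1.8
```

Pushing steadily at about 3 N. Remaining travel is about 14 cm.

{"name": "servo_tool", "arguments": {
  "steps": [
    {"tx": -0.04, "ty": -0.7, "tz": 0, "yaw": 0, "claw": 6},
    {"tx": -0.04, "ty": -0.7, "tz": 0, "yaw": 0, "claw": 6},
    {"tx": -0.04, "ty": -0.7, "tz": 0, "yaw": 0, "claw": 6},
    {"tx": -0.04, "ty": -0.7, "tz": 0, "yaw": 0, "claw": 6},
    {"tx": -0.04, "ty": -0.7, "tz": 0, "yaw": 0, "claw": 6},
    {"tx": -0.04, "ty": -0.7, "tz": 0, "yaw": 0, "claw": 6},
    {"tx": -0.04, "ty": -0.7, "tz": 0, "yaw": 0, "claw": 6},
    {"tx": -0.04, "ty": -0.7, "tz": 0, "yaw": 0, "claw": 6},
    {"tx": -0.04, "ty": -0.7, "tz": 0, "yaw": 0, "claw": 6},
    {"tx": -0.04, "ty": -0.7, "tz": 0, "yaw": 0, "claw": 6},
    {"tx": -0.04, "ty": -0.7, "tz": 0, "yaw": 0, "claw": 6},
    {"tx": -0.04, "ty": -0.7, "tz": 0, "yaw": 0, "claw": 6},
    {"tx": -0.04, "ty": -0.7, "tz": 0, "yaw": 0, "claw": 6},
    {"tx": -0.04, "ty": -0.7, "tz": 0, "yaw": 0, "claw": 6},
    {"tx": -0.04, "ty": -0.7, "tz": 0, "yaw": 0, "claw": 6},
    {"tx": -0.04, "ty": -0.7, "tz": 0, "yaw": 0, "claw": 6},
    {"tx": -0.04, "ty": -0.7, "tz": 0, "yaw": 0, "claw": 6},
    {"tx": -0.02, "ty": -0.4, "tz": 0, "yaw": 0, "claw": 6}
  ]
}}

```text
time_s: 9.95
position: [0.6192, 0.1089, 0.0282]
tool_rot: [[0.054, 0.999, -0.0], [0.999, -0.054, -0.0], [-0.0, -0.0, -1.0]]
ft_force: [1.0, 3.6, 2.5]
grip_width: 0.0602
gripper_force: 1.7
```

{"name": "servo_tool", "arguments": {
  "steps": [
    {"tx": -0.02, "ty": -0.3, "tz": 0, "yaw": 0, "claw": 6},
    {"tx": -0.02, "ty": -0.3, "tz": 0, "yaw": 0, "claw": 6}
  ]
}}

```text
time_s: 10.15
position: [0.6189, 0.1035, 0.0283]
tool_rot: [[0.054, 0.999, -0.0], [0.999, -0.054, 0.0], [0.0, -0.0, -1.0]]
ft_force: [-0.2, 3.1, 1.5]
grip_width: 0.0598
gripper_force: 1.6
```

{"name": "servo_tool", "arguments": {
  "steps": [
    {"tx": -0.02, "ty": -0.3, "tz": 0, "yaw": 0, "claw": 6}
  ]
}}

```text
time_s: 10.25
position: [0.6187, 0.1006, 0.0283]
tool_rot: [[0.054, 0.999, -0.0], [0.999, -0.054, 0.0], [0.0, -0.0, -1.0]]
ft_force: [-0.6, 3.2, 2.0]
grip_width: 0.0597
gripper_force: 1.6
```

{"name": "servo_tool", "arguments": {
  "steps": [
    {"tx": -0.02, "ty": -0.3, "tz": 0, "yaw": 0, "claw": 6},
    {"tx": -0.02, "ty": -0.3, "tz": 0, "yaw": 0, "claw": 6}
  ]
}}

```text
time_s: 10.45
position: [0.6182, 0.0945, 0.0283]
tool_rot: [[0.054, 0.999, -0.0], [0.999, -0.054, -0.0], [-0.0, -0.0, -1.0]]
ft_force: [-1.0, 3.0, 1.3]
grip_width: 0.0601
gripper_force: 1.5
```

{"name": "servo_tool", "arguments": {
  "steps": [
    {"tx": -0.02, "ty": -0.3, "tz": 0, "yaw": 0, "claw": 6}
  ]
}}

```text
time_s: 10.55
position: [0.6181, 0.0915, 0.0283]
tool_rot: [[0.054, 0.999, -0.0], [0.999, -0.054, -0.0], [-0.0, -0.0, -1.0]]
ft_force: [0.6, 2.8, 2.0]
grip_width: 0.0596
gripper_force: 1.5
```

{"name": "servo_tool", "arguments": {
  "steps": [
    {"tx": -0.02, "ty": -0.3, "tz": 0, "yaw": 0, "claw": 6}
  ]
}}

```text
time_s: 10.65
position: [0.6179, 0.0884, 0.0283]
tool_rot: [[0.054, 0.999, -0.0], [0.999, -0.054, -0.0], [-0.0, -0.0, -1.0]]
ft_force: [0.1, 2.8, 1.6]
grip_width: 0.0604
gripper_force: 1.5
```

{"name": "servo_tool", "arguments": {
  "steps": [
    {"tx": -0.01, "ty": -0.2, "tz": 0, "yaw": 0, "claw": 6}
  ]
}}

```text
time_s: 10.75
position: [0.6176, 0.0877, 0.0283]
tool_rot: [[0.054, 0.999, -0.0], [0.999, -0.054, 0.003], [0.003, -0.001, -1.0]]
ft_force: [0.1, 17.0, 3.0]
grip_width: 0.0597
gripper_force: 8.8
```

The stop is reached (17 N). Backing off and checking.

{"name": "servo_tool", "arguments": {
  "steps": [
    {"tx": 0, "ty": 1, "tz": 0, "yaw": 0, "claw": 6},
    {"tx": 0, "ty": 2, "tz": 0, "yaw": 0, "claw": 6},
    {"tx": 0, "ty": 2, "tz": 2, "yaw": 0, "claw": 6},
    {"tx": -2, "ty": 3, "tz": 4, "yaw": 0, "claw": 6},
    {"tx": -3, "ty": 3, "tz": 4, "yaw": 0, "claw": 6},
    {"tx": -3, "ty": 3, "tz": 2, "yaw": 0, "claw": 6},
    {"tx": 0, "ty": 0, "tz": 0, "yaw": 0, "claw": 6}
  ]
}}

```text
time_s: 11.45
position: [0.5414, 0.2233, 0.1429]
tool_rot: [[0.05, 0.999, 0.004], [0.999, -0.05, 0.001], [0.001, 0.004, -1.0]]
ft_force: [1.2, -0.1, -0.4]
grip_width: 0.06
gripper_force: 0.0
```

```bash
python3 - <<'E'
from h import *
o=[]
for n,s in(("scene",np.s_[140:260,220:360]),("side",np.s_[190:310,250:390])):
    im,D=env.get_image(n);m=env.camera_model(n);measure(im,D,m,n)
    o.append(cv2.resize(im[s],(400,343),interpolation=cv2.INTER_CUBIC))
    P=cloud(m,D)
    print([P[b,a].round(3) for a,b in([(236,178),(345,197),(325,157)] if n=="scene" else [(350,217),(254,267),(332,285)])])
cv2.imwrite("pics/b.png",np.hstack(o)[:,:,::-1]);print(env.observe()["position"],env.observe()["ft_force"])
E
```

```text
scene rail [224 205  30  24 181] zmed 0.0205 rect [698.3 184.6] [122.5  16.9] 86.5 box [[686.0, 124.0], [703.0, 123.0], [710.0, 245.0], [694.0, 246.0]]
scene case [282 175  45  39 827] zmed 0.0353 rect [608.7 -17.5] [186.9 105.3] 85.2 box [[549.0, -106.0], [653.0, -115.0], [669.0, 71.0], [564.0, 80.0]]
[array([0.807, 0.067, 0.037]), array([ 0.471, -0.102,  0.016]), array([0.375, 0.245, 0.461])]
side rail [281 201  55  65 600] zmed 0.0237 rect [682.5  19.4] [386.6 140.5] 66.8 box [[542.0, -131.0], [671.0, -186.0], [823.0, 169.0], [694.0, 225.0]]
side rail [324 275  18  16 177] zmed 0.0217 rect [ 637.9 -251.6] [52.8 29.2] 88.1 box [[622.0, -278.0], [652.0, -279.0], [653.0, -226.0], [624.0, -225.0]]
side case [ 269  218   58   38 1470] zmed 0.0382 rect [617.3 -22.5] [196.2 124.4] 86.0 box [[548.0, -116.0], [672.0, -125.0], [686.0, 71.0], [562.0, 80.0]]
side case [370 264  28  10  99] zmed 0.0335 rect [ 768.7 -257.4] [21.3 69.9] 45.2 box [[736.0, -240.0], [786.0, -290.0], [801.0, -274.0], [751.0, -225.0]]
[array([0.812, 0.042, 0.032]), array([ 0.472, -0.125,  0.019]), array([ 0.632, -0.265,  0.021])]
[0.54322743 0.22055151 0.14007253] [-0.66826875 -0.07769509  0.04491434]
```

View pics/b.png

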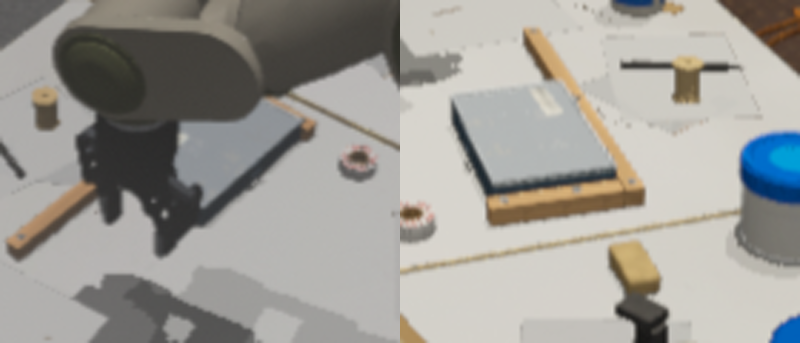

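Both views show the case seated in the corner with the neighbours undisturbed. One confirming push on the front side follows, clear of the roll.

{"name": "servo_tool", "arguments": {
  "steps": [
    {"tx": -0.6, "ty": -1.8, "tz": 0, "yaw": -7.5, "claw": 8.5},
    {"tx": -0.6, "ty": -1.8, "tz": 0, "yaw": -7.5, "claw": 8.5},
    {"tx": -0.6, "ty": -1.8, "tz": 0, "yaw": -7.5, "claw": 8.5},
    {"tx": -0.6, "ty": -1.8, "tz": 0, "yaw": -7.5, "claw": 8.5},
    {"tx": -0.6, "ty": -1.8, "tz": 0, "yaw": -7.5, "claw": 8.5},
    {"tx": -0.6, "ty": -1.8, "tz": 0, "yaw": -7.5, "claw": 8.5},
    {"tx": -0.6, "ty": -1.8, "tz": 0, "yaw": -7.5, "claw": 8.5},
    {"tx": -0.6, "ty": -1.8, "tz": 0, "yaw": -7.5, "claw": 8.5},
    {"tx": -0.6, "ty": -1.8, "tz": 0, "yaw": -7.5, "claw": 8.5},
    {"tx": -0.6, "ty": -1.8, "tz": 0, "yaw": -7.5, "claw": 8.5},
    {"tx": -0.6, "ty": -1.8, "tz": 0, "yaw": -7.5, "claw": 8.5},
    {"tx": -0.4, "ty": -1.8, "tz": 0, "yaw": -7.5, "claw": 8.5},
    {"tx": 0, "ty": 0, "tz": 0, "yaw": 0, "claw": 8.5},
    {"tx": 0, "ty": 0, "tz": 0, "yaw": 0, "claw": 8.5}
  ]
}}

```text
time_s: 12.95
position: [0.4737, 0.0035, 0.1391]
tool_rot: [[0.999, -0.053, -0.001], [-0.053, -0.999, 0.0], [-0.001, -0.0, -1.0]]
ft_force: [0.6, 0.7, 1.2]
grip_width: 0.085
gripper_force: 0.0
```

{"name": "servo_tool", "arguments": {
  "steps": [
    {"tx": 0, "ty": 0, "tz": -4, "yaw": 0, "claw": 8.5},
    {"tx": 0, "ty": 0, "tz": -4, "yaw": 0, "claw": 8.5},
    {"tx": 0, "ty": 0, "tz": -2.5, "yaw": 0, "claw": 8.5},
    {"tx": 0.8, "ty": 0, "tz": -1, "yaw": 0, "claw": 8.5},
    {"tx": 1.2, "ty": 0, "tz": 0, "yaw": 0, "claw": 8.5},
    {"tx": 1.2, "ty": 0, "tz": 0, "yaw": 0, "claw": 8.5},
    {"tx": 1.2, "ty": 0, "tz": 0, "yaw": 0, "claw": 8.5},
    {"tx": 1, "ty": 0, "tz": 0, "yaw": 0, "claw": 8.5},
    {"tx": 0.8, "ty": 0, "tz": 0, "yaw": 0, "claw": 8.5},
    {"tx": 0.5, "ty": 0, "tz": 0, "yaw": 0, "claw": 8.5}
  ]
}}

```text
time_s: 13.95
position: [0.5414, 0.0044, 0.025]
tool_rot: [[0.999, -0.053, 0.001], [-0.053, -0.999, -0.0], [0.001, 0.0, -1.0]]
ft_force: [0.5, -0.7, -0.5]
grip_width: 0.0851
gripper_force: 0.0
```

{"name": "servo_tool", "arguments": {
  "steps": [
    {"tx": 0.2, "ty": 0, "tz": 0, "yaw": 0, "claw": 8.5}
  ]
}}

```text
time_s: 14.05
position: [0.543, 0.0043, 0.0248]
tool_rot: [[0.999, -0.053, 0.0], [-0.053, -0.999, -0.0], [0.0, 0.0, -1.0]]
ft_force: [-0.5, 0.6, 0.6]
grip_width: 0.0851
gripper_force: 0.0
```

{"name": "servo_tool", "arguments": {
  "steps": [
    {"tx": 0.2, "ty": 0, "tz": 0, "yaw": 0, "claw": 8.5}
  ]
}}

```text
time_s: 14.15
position: [0.5444, 0.0043, 0.0248]
tool_rot: [[0.999, -0.054, -0.0], [-0.054, -0.999, 0.0], [-0.0, -0.0, -1.0]]
ft_force: [-0.0, 0.9, -0.1]
grip_width: 0.0851
gripper_force: 0.0
```

Not yet in contact; contact is expected near x = 0.549.

{"name": "servo_tool", "arguments": {
  "steps": [
    {"tx": 0.2, "ty": 0, "tz": 0, "yaw": 0, "claw": 8.5}
  ]
}}

```text
time_s: 14.25
position: [0.5464, 0.0043, 0.0248]
tool_rot: [[0.999, -0.054, -0.0], [-0.054, -0.999, 0.0], [-0.0, -0.0, -1.0]]
ft_force: [0.3, -0.3, -0.4]
grip_width: 0.0848
gripper_force: 0.0
```

{"name": "servo_tool", "arguments": {
  "steps": [
    {"tx": 0.2, "ty": 0, "tz": 0, "yaw": 0, "claw": 8.5}
  ]
}}

```text
time_s: 14.35
position: [0.5482, 0.0044, 0.0248]
tool_rot: [[0.999, -0.054, -0.001], [-0.054, -0.999, 0.0], [-0.001, -0.0, -1.0]]
ft_force: [-3.8, 0.8, 2.4]
grip_width: 0.0853
gripper_force: 1.9
```

{"name": "servo_tool", "arguments": {
  "steps": [
    {"tx": 0.1, "ty": 0, "tz": 0, "yaw": 0, "claw": 8.5}
  ]
}}

```text
time_s: 14.45
position: [0.549, 0.0044, 0.0247]
tool_rot: [[0.999, -0.054, -0.002], [-0.054, -0.999, 0.0], [-0.002, -0.0, -1.0]]
ft_force: [-3.2, -0.1, 2.2]
grip_width: 0.0847
gripper_force: 1.6
```

{"name": "servo_tool", "arguments": {
  "steps": [
    {"tx": 0.1, "ty": 0, "tz": 0, "yaw": 0, "claw": 8.5}
  ]
}}

```text
time_s: 14.55
position: [0.5495, 0.0043, 0.0247]
tool_rot: [[0.999, -0.054, -0.003], [-0.054, -0.999, 0.0], [-0.003, -0.0, -1.0]]
ft_force: [-8.9, -1.5, 6.6]
grip_width: 0.0851
gripper_force: 4.6
```

{"name": "servo_tool", "arguments": {
  "steps": [
    {"tx": 0.1, "ty": 0, "tz": 0, "yaw": 0, "claw": 8.5}
  ]
}}

```text
time_s: 14.65
position: [0.5495, 0.0043, 0.0247]
tool_rot: [[0.999, -0.053, -0.005], [-0.053, -0.999, 0.0], [-0.005, 0.0, -1.0]]
ft_force: [-14.4, -1.2, 10.0]
grip_width: 0.0849
gripper_force: 6.9
```

Seated on the rail at 14 N. Retreating and taking a last look.

{"name": "servo_tool", "arguments": {
  "steps": [
    {"tx": -1, "ty": 0, "tz": 0, "yaw": 0, "claw": 8.5},
    {"tx": -2, "ty": 0, "tz": 0, "yaw": 0, "claw": 8.5},
    {"tx": -2, "ty": 0.5, "tz": 2, "yaw": 0, "claw": 8.5},
    {"tx": -2, "ty": 1, "tz": 4, "yaw": 0, "claw": 8.5},
    {"tx": -2, "ty": 1, "tz": 4, "yaw": 0, "claw": 8.5},
    {"tx": -2, "ty": 2, "tz": 4, "yaw": 0, "claw": 8.5},
    {"tx": 0, "ty": 0, "tz": 0, "yaw": 0, "claw": 8.5},
    {"tx": 0, "ty": 0, "tz": 0, "yaw": 0, "claw": 8.5}
  ]
}}

```text
time_s: 15.45
position: [0.4416, 0.0494, 0.1653]
tool_rot: [[0.999, -0.053, 0.003], [-0.053, -0.999, -0.0], [0.003, 0.0, -1.0]]
ft_force: [0.5, 0.7, -0.5]
grip_width: 0.0847
gripper_force: 0.0
```

```bash
python3 - <<'E'
from h import *
o=[]
for n,s in(("scene",np.s_[150:240,250:355]),("side",np.s_[195:285,260:365])):
    im,D=env.get_image(n);m=env.camera_model(n);measure(im,D,m,n)
    o.append(cv2.resize(im[s],(400,343),interpolation=cv2.INTER_CUBIC))
cv2.imwrite("pics/c.png",np.hstack(o)[:,:,::-1]);print(env.observe()["ft_force"])
E
```

```text
scene rail [224 194  40  34 254] zmed 0.021 rect [695.7 153.6] [185.6  17.1] 87.0 box [[682.0, 61.0], [699.0, 60.0], [709.0, 246.0], [692.0, 247.0]]
scene case [ 263  168   56   46 1402] zmed 0.0356 rect [618.9 -13.6] [193.1 121.2] 86.7 box [[553.0, -106.0], [674.0, -113.0], [685.0, 79.0], [564.0, 86.0]]
side rail [294 201  19  21 135] zmed 0.0239 rect [697.6 141.5] [160.4  19.9] 88.9 box [[686.0, 61.0], [706.0, 61.0], [709.0, 222.0], [689.0, 222.0]]
side rail [281 223  55  43 443] zmed 0.0231 rect [623.1 -41.8] [197.2 149.6] 87.0 box [[543.0, -136.0], [693.0, -144.0], [703.0, 53.0], [554.0, 61.0]]
side rail [324 275  18  16 173] zmed 0.0218 rect [ 638.  -254.7] [53.2 30. ] 88.7 box [[622.0, -281.0], [652.0, -282.0], [654.0, -228.0], [624.0, -228.0]]
side case [ 269  218   58   38 1462] zmed 0.0382 rect [618.6 -20.9] [195.5 125. ] 86.0 box [[549.0, -114.0], [674.0, -123.0], [688.0, 72.0], [563.0, 81.0]]
side case [370 264  28  11 105] zmed 0.0338 rect [ 767.5 -257.8] [20.1 68.7] 43.7 box [[737.0, -240.0], [784.0, -290.0], [799.0, -276.0], [751.0, -226.0]]
[-0.09665233  0.96137237 -0.43882005]
```

View pics/c.png

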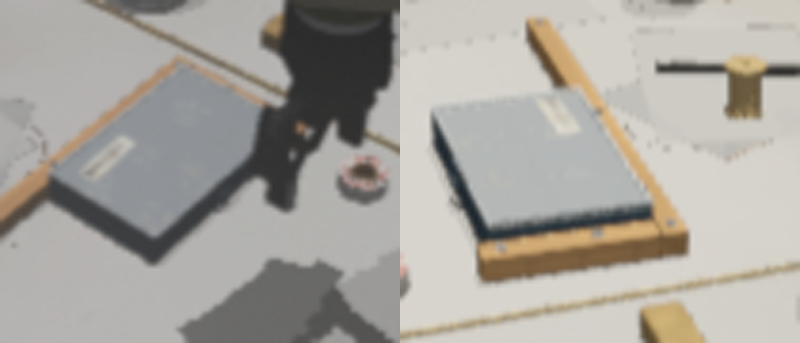

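The case looks snug in the corner. There is plenty of time, so I'll give the left end one last light nudge in case the front push opened the stop side by a millimetre or two.

{"name": "servo_tool", "arguments": {
  "steps": [
    {"tx": 0.5, "ty": 1.5, "tz": 0, "yaw": 7.5, "claw": 6},
    {"tx": 0.5, "ty": 1.5, "tz": 0, "yaw": 7.5, "claw": 6},
    {"tx": 1, "ty": 1.5, "tz": 0, "yaw": 7.5, "claw": 6},
    {"tx": 1, "ty": 1.5, "tz": 0, "yaw": 7.5, "claw": 6},
    {"tx": 1, "ty": 1.5, "tz": 0, "yaw": 7.5, "claw": 6},
    {"tx": 2, "ty": 1.5, "tz": 0, "yaw": 7.5, "claw": 6},
    {"tx": 2, "ty": 0.5, "tz": 0, "yaw": 7.5, "claw": 6},
    {"tx": 2, "ty": 0, "tz": 0, "yaw": 7.5, "claw": 6},
    {"tx": 2, "ty": 0, "tz": 0, "yaw": 7.5, "claw": 6},
    {"tx": 2, "ty": 0, "tz": 0, "yaw": 7.5, "claw": 6},
    {"tx": 2, "ty": 0, "tz": 0, "yaw": 7.5, "claw": 6},
    {"tx": 1.6, "ty": 0, "tz": 0, "yaw": 7.5, "claw": 6},
    {"tx": 0, "ty": 0, "tz": 0, "yaw": 0, "claw": 6},
    {"tx": 0, "ty": 0, "tz": 0, "yaw": 0, "claw": 6}
  ]
}}

```text
time_s: 16.95
position: [0.6172, 0.1438, 0.163]
tool_rot: [[0.057, 0.998, -0.003], [0.998, -0.057, -0.0], [-0.0, -0.003, -1.0]]
ft_force: [-0.1, -0.2, 0.0]
grip_width: 0.0597
gripper_force: 0.0
```

{"name": "servo_tool", "arguments": {
  "steps": [
    {"tx": 0, "ty": 0, "tz": -4, "yaw": 0, "claw": 6},
    {"tx": 0, "ty": 0, "tz": -4, "yaw": 0, "claw": 6},
    {"tx": 0, "ty": 0, "tz": -3.5, "yaw": 0, "claw": 6},
    {"tx": 0, "ty": 0, "tz": -2, "yaw": 0, "claw": 6},
    {"tx": 0, "ty": -1.2, "tz": 0, "yaw": 0, "claw": 6},
    {"tx": 0, "ty": -1.2, "tz": 0, "yaw": 0, "claw": 6},
    {"tx": 0, "ty": -1, "tz": 0, "yaw": 0, "claw": 6},
    {"tx": 0, "ty": -0.8, "tz": 0, "yaw": 0, "claw": 6},
    {"tx": 0, "ty": -0.5, "tz": 0, "yaw": 0, "claw": 6},
    {"tx": 0, "ty": -0.3, "tz": 0, "yaw": 0, "claw": 6}
  ]
}}

```text
time_s: 17.95
position: [0.6177, 0.0936, 0.0303]
tool_rot: [[0.055, 0.999, 0.001], [0.999, -0.055, 0.0], [0.0, 0.001, -1.0]]
ft_force: [0.0, -0.2, 0.9]
grip_width: 0.0601
gripper_force: 0.0
```

{"name": "servo_tool", "arguments": {
  "steps": [
    {"tx": 0, "ty": -0.2, "tz": 0, "yaw": 0, "claw": 6}
  ]
}}

```text
time_s: 18.05
position: [0.6176, 0.092, 0.03]
tool_rot: [[0.054, 0.999, 0.0], [0.999, -0.054, 0.0], [0.0, 0.0, -1.0]]
ft_force: [0.2, -0.2, -0.5]
grip_width: 0.0598
gripper_force: 0.0
```

{"name": "servo_tool", "arguments": {
  "steps": [
    {"tx": 0, "ty": -0.2, "tz": 0, "yaw": 0, "claw": 6}
  ]
}}

```text
time_s: 18.15
position: [0.6175, 0.0903, 0.0298]
tool_rot: [[0.054, 0.999, 0.0], [0.999, -0.054, 0.0], [0.0, 0.0, -1.0]]
ft_force: [-0.3, 0.3, -0.4]
grip_width: 0.0599
gripper_force: 0.0
```

{"name": "servo_tool", "arguments": {
  "steps": [
    {"tx": 0, "ty": -0.2, "tz": 0, "yaw": 0, "claw": 6}
  ]
}}

```text
time_s: 18.25
position: [0.6175, 0.0884, 0.0297]
tool_rot: [[0.053, 0.999, -0.0], [0.999, -0.053, 0.0], [0.0, -0.0, -1.0]]
ft_force: [-0.0, -0.6, 0.3]
grip_width: 0.0599
gripper_force: 0.0
```

{"name": "servo_tool", "arguments": {
  "steps": [
    {"tx": 0, "ty": -0.2, "tz": 0, "yaw": 0, "claw": 6}
  ]
}}

```text
time_s: 18.35
position: [0.6173, 0.0878, 0.0297]
tool_rot: [[0.054, 0.999, -0.0], [0.999, -0.054, 0.003], [0.003, -0.001, -1.0]]
ft_force: [-1.0, 15.8, 1.4]
grip_width: 0.0602
gripper_force: 7.8
```

Firm contact at the same place (y = 0.088), so the case was still snug. Retreating and handing in.

{"name": "servo_tool", "arguments": {
  "steps": [
    {"tx": 0, "ty": 1, "tz": 0, "yaw": 0, "claw": 6},
    {"tx": 0, "ty": 2, "tz": 0, "yaw": 0, "claw": 6},
    {"tx": 0, "ty": 2, "tz": 2, "yaw": 0, "claw": 6},
    {"tx": 0, "ty": 1, "tz": 4, "yaw": 0, "claw": 6},
    {"tx": 0, "ty": 0, "tz": 4, "yaw": 0, "claw": 6},
    {"tx": 0, "ty": 0, "tz": 0, "yaw": 0, "claw": 6},
    {"tx": 0, "ty": 0, "tz": 0, "yaw": 0, "claw": 6}
  ]
}}

```text
time_s: 19.05
position: [0.6176, 0.1466, 0.1303]
tool_rot: [[0.053, 0.999, 0.001], [0.999, -0.053, -0.0], [-0.0, 0.001, -1.0]]
ft_force: [0.3, 0.7, -0.4]
grip_width: 0.0598
gripper_force: 0.0
```

```bash
python3 -c "
from rig import env
print(env.observe()['ft_force'],env.close_job())"
```

```text
the job is handed in; nothing more can be done
[ 0.29140931  0.74822592 -0.44387355] None
```

I pushed the parts case flush against the long rail and snug against the short stop, keeping it flat on the table, and handed the job in at about 19 s. The last pushes met firm resistance on both faces and the roll, spool and block looked undisturbed; I didn't re-check the tin, the arm stayed well away from it, and no verdict came back.

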